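# Unlatch and open the stall's takings chest

### The arm

A 6-joint arm with a two-finger parallel gripper is mounted at the origin on the work surface. World frame = base frame: x ahead of the robot, y to its left, z up, the work surface at z = 0. Lengths are in m, angles in degrees, forces in N, time in s.
With the tool pointing down it reaches from about 0.4 to 0.825 m from the base axis. Payload 7 kg.
Tool frame: the origin (TCP) lies at the centre of the arm's flange, where the gripper is bolted on; the fingertips stand 178 mm ahead of it and the grasp point (between the pads) lies 159 mm ahead of it (r.finger_overhang is the distance from the TCP to the fingertips, in m); z points along the fingers, y is the direction in which the jaws open and shut (so a half turn about z gives the same grasp; the last joint's range is limited). The gripper opens to 88 mm and grips with 3 to 60 N. Pads are 19 mm wide; open, the fingers measure 130 mm over their backs; the gripper's body (78 mm by 193 mm) begins 47 mm behind the grasp point.
Start: joints at [-57.806, 20.546, 0.682, 0, -70.136, -16.507], TCP at [0.182, -0.65, 0.405] pointing down, gripper open.
Joint ranges: [-176.03, 176.03], [-82.01, 121.73], [-58.28, 71.71], [-173.87, 95.51], [-174.79, -0.11], [-173.66, 173.66]. Speed limits (degrees/s): [136.94, 136.94, 172.46, 180, 180, 180].

### API

Orientations are given as [roll, pitch, yaw] about the fixed x, y, z axes, in that order (R = Rz(yaw) Ry(pitch) Rx(roll)).
In Python, from plant import r gives the robot as it stands.
- The arm moves only by the tool send_rows, never from a script. Its arguments are lists of equal length, an entry for each row: "xyz": the shift along the tool's x, y, z in units of 50 mm (1.0 is 50 mm), a list of three; "angular": the turn, a rotation vector about the tool's x, y, z in units of 6 degrees (1.0 is 6 degrees), a list of three; "grip": the finger opening in mm, from 0 to 87.6. In form: {"xyz": [[x, y, z], ...], "angular": [[wx, wy, wz], ...], "grip": [grip, ...]}. A call has 1 to 8 rows; each row shifts and turns the commanded pose from where the row before left it, along the tool's axes as they then stand; what a row does not reach is not made up. A row lasts 1/10 s, in which the tool goes at most 50 mm and 8.59 degrees, less where a joint would pass 70% of its speed; a pose out of reach is approached as far as the arm can. A call is refused whole if a number of a shift passes 1 or a number of a turn 1, either way. A call with a gripper value outside its range is refused whole. The fingers move at their own pace and stop on an object; "grip_force" is the grip in N (left out, the last holds). Time passes only in rows, so rows that do not move let the fingers close. It gives the time, the measured TCP pose, the force and the opening at its end, in the units of the state.
- r.get_state(): the state, without advancing time (a new reading comes with each control period).
- r.capture(name): name is "scene" or "top"; returns a dict with "img" (400x640x3 uint8, red, green, blue), "camera_matrix" (3x3 intrinsics, pixels), "D" ([k1, k2, p1, p2, k3] as OpenCV has them; the pictures are not rectified), "pose" (4x4, takes a point from camera to world coordinates). Camera axes: x right, y down, z forward; pixel columns grow to the right and rows downward; lengths in m; the calibration is good to about 2 mm. A picture is of the moment at which its call begins. There is no depth.
- r.close_job(): hands the job in, once; it reports no verdict.
Trained networks look in the newest picture that a camera, given by its name, has taken for a name from the list of things; names that differ only in an ending like _2 or _b are one class to them, and where a whole thing is asked for, a point or a joint stands for the part that bears it (a point fixed in the world has none). Each returns a list of dicts, best first, with "conf" (0 to 1); they miss things now and then, are a little off and sometimes report something else, mostly with a low value. They report only what shows in the picture. A call takes as long as a camera call.
- r.find_in(thing, camera): "at" ([x, y, z] in m, in world coordinates, good to about 4 mm: the middle of the surface that is visible of it).
- r.mark_of(thing, camera): "at" ([x, y, z] in m, in world coordinates, good to about 4 mm: a listed point, or the origin of a listed thing).
The state is a dict: "time_s": time; "joints": joint angles; "qd": joint speeds; "joint_torque": joint torques, N m; "tcp_pos": TCP position; "eef_rot": TCP orientation; "contact_force": force on the tool from outside, world axes, zero at the start; "moment": the same for the moment, N m; "gripper_width": finger opening in m.
Only numpy, scipy, OpenCV 4.12 (cv2) and the standard library are available. Lean on these libraries where they do the work, as an engineer would, in place of code of your own. Each camera call takes 0.05 s, during which the arm holds its last target. There are 200 camera calls.

### The job

Open the market stall's takings chest: press the release button, without forcing it, until the sunken T-handle pops out, turn the T-handle a quarter turn counter-clockwise as seen from above, then raise the lid by about a hand's breadth (10 cm at its front edge) or more so that it stands open by itself, and let go. Leave the jars, the bottle and the tub beside the chest as they are.

Things in the scene. Friction and masses are not known exactly. Their poses are not given: they have to be found in the camera images.
- chest: Grey steel chest screwed to the counter, 260 (x) by 360 (y) by 110 mm high without its lid. Origin: centre of its underside; x points to the hinge side (away from the robot), y left, z up. The lid is 18 mm thick: shut, its top is 128 mm above the origin. It overhangs by 9 mm at the front, 5 mm at the sides.
- latch_plate: Latch fitting near the lid's front edge, moving with the lid. Origin on the lid's top, on the handle's turning axis, (-0.080, -0.030, 0.128) m from the chest's origin; axes as the chest's while shut. Two dark steel cheeks, 118 mm long (y), 20 mm high, outer width 50 mm (x), leave a slot 18 mm wide in which the T-handle's bar lies flush, so that it can be neither grasped nor turned.
- handle_bar (a point): Centre of the T-handle's metal bar: 84 mm long (y of this point), 14 mm thick (x), 16 mm high (z), with a 7 mm toe at its +y end. Shut, the bar's top is 18 mm above the lid. Popped out, its underside is 38 mm and its top 54 mm above the lid, 18 mm clear of the cheeks, on a stem 13 mm thick. The point moves and turns with the bar.
- release_collar: Round dark steel collar of the release button, 36 mm across, 22 mm high. Origin: centre of its underside, on the lid's top, 85 mm along chest +y from the handle's axis. In it stands a flat steel button, 22 mm across; its top is anywhere from 30 to 46 mm above this origin, differs from chest to chest and is not reported. See handle_pop for its forces.
- handle_pop (a joint): How far the T-handle is out of its slot, m: 0 shut, 0.036 out. The button sinks against a spring: 3.5 N at first, about 8 N after 5 mm, where the handle is freed and springs out by itself (4 to 6 N), about 11 N after 8 mm at its hard stop; over 20 N on button or collar damages it. The handle stays out and cannot be pushed back.
- handle_turn (a joint): Turn of the T-handle about the vertical axis through its bar's centre, rad: 0 latched (bar along the chest's y), grows counter-clockwise seen from above, stop at 1.65. It only turns when out. From about 1.1 the lid is free; a quarter turn is 1.57 (bar along the chest's x). Friction about 0.15 N m; it stays where it is left.
- lid (a joint): Opening angle of the lid, rad: 0 shut, up to 1.2. Its hinge lies along the chest's y at (0.130, 0, 0.110) m from the chest's origin, 0.21 m behind the T-handle; the front edge rises. Stiff hinge with struts: lifting at the handle takes about 5 N, and the lid stays where it is left.
- pickle_jar: Bystander: amber jar with a black cap, 70 mm across, 115 mm high, origin under its centre.
- olive_jar: Bystander: green jar with a black cap, 64 mm across, 100 mm high, origin under its centre.
- sauce_bottle: Bystander: yellow bottle, 52 mm across, 150 mm high, origin under its centre.
- food_tub: Bystander: white tub, 90 by 70 by 50 mm high, origin under its centre.

How it is judged (in metres and radians):
On the way, in this order (a step that is already met when the one before it is completed fails the run):
1. the T-handle has popped out, not yet turned (value of joint handle_pop above 0.03 m and value of joint handle_turn below 0.3 rad), for 0.2 s.
2. the T-handle has been turned to unlatch, the lid still down (value of joint handle_turn above 1.25 rad and value of joint lid below 0.15 rad), for 0.1 s.
At the end, for the whole second after the job is handed in: The T-handle is out (more than 30 mm) and turned by more than 1.25 rad, and the lid stands open by itself at more than 0.3 rad, at rest (value of joint handle_pop above 0.03 m and value of joint handle_turn above 1.25 rad and value of joint lid above 0.3 rad and velocity of joint lid between -0.05 and 0.05 rad/s); the robot touches nothing.
It fails at once if the robot loads the release button or its collar with more than 20 N (contact force between any of the fingers, the arm and release_collar above 20 N).
It fails at once if a jar, the bottle or the tub beside the chest is shifted by more than 30 mm or tipped (distance of any of pickle_jar, olive_jar, sauce_bottle, food_tub from where it was at the start of the episode above 0.03 m or angle between any of pickle_jar, olive_jar, sauce_bottle, food_tub's own z axis and vertical above 0.3 rad).
It also fails if it takes over 54 s, if anything falls off the work surface, if the arm or the gripper's body presses on something with over 40 N, if the wrist force passes 120 N, or if a joint passes its speed limit or range.

## Working session

There is one attempt and no reset: what is moved stays moved. The work goes in short steps, Python scripts to look and compute and a tool call to move; the robot and the scene stay as the last step left them, time stands still between calls to the robot, and variables do not carry over. Pictures are saved under pics/ and viewed, about 8 in all and at most 12, crops included, and the job is handed in when it is done.

Besides the shell and the picture viewer there is one more tool, called after ">>>" by a JSON object that holds its "api" and its "payload", one argument or row to a line. send_rows: Moves the arm, as the interface text tells. Its arguments: {"type":"object","properties":{"xyz":{"type":"array","items":{"type":"array","items":{"type":"number"}}},"angular":{"type":"array","items":{"type":"array","items":{"type":"number"}}},"grip":{"type":"array","items":{"type":"number"}},"grip_force":{"type":"number"}},"required":["xyz","angular","grip"]}

```bash
mkdir -p pics; ls; python3 - <<'E'
from plant import r
import cv2,numpy as np
s=r.get_state();print(s)
for c in("scene","top"):
    p=r.capture(c);cv2.imwrite(f"pics/{c}0.png",p["img"][:,:,::-1]);print(c,p["pose"][:3,3].round(3))
    for t in("chest","latch_plate","handle_bar","release_collar","pickle_jar","olive_jar","sauce_bottle","food_tub"):
        print(t,[(np.round(d["at"],4).tolist(),round(d["conf"],2)) for d in r.mark_of(t,c)[:2]])
E
```

```text
pics
{'time_s': 0.0, 'joints': array([-5.78065406e+01,  2.05909752e+01,  6.33273369e-01, -1.88059255e-02,
       -7.01349166e+01, -1.65062202e+01]), 'qd': array([-0.1003691 ,  0.08102598, -0.0162457 ,  0.08601946, -0.18005667,
        0.10049941]), 'joint_torque': array([-8.37750595e-04, -5.82717562e+01,  2.93049717e+01,  6.99720427e+00,
        6.77498057e-03, -1.20564591e-04]), 'tcp_pos': array([ 0.18244543, -0.64967465,  0.40372796]), 'eef_rot': array([ 1.79906175e+02, -9.36691863e-03, -1.64319158e+02]), 'contact_force': array([-0.20039621,  0.22148097, -0.73117313]), 'moment': array([-0.04092314, -0.00206547, -0.00835135]), 'gripper_width': 0.08740597120993168}
scene [ 0.573 -0.714  0.734]
chest [([0.5921, -0.0931, 0.0024], 0.92)]
latch_plate [([0.5274, -0.1496, 0.1287], 0.73)]
handle_bar [([0.5258, -0.1483, 0.1389], 0.57)]
release_collar [([0.5032, -0.0655, 0.128], 0.55)]
pickle_jar [([0.3701, 0.096, 0.0014], 0.8)]
olive_jar []
sauce_bottle [([0.6639, -0.332, 0.0007], 0.85)]
food_tub [([0.5428, -0.3859, 0.0014], 0.86)]
top [0.473 0.027 0.938]
chest [([0.5908, -0.0956, 0.0024], 0.77)]
latch_plate [([0.5285, -0.1463, 0.1272], 0.72)]
handle_bar [([0.5262, -0.1505, 0.1365], 0.68)]
release_collar [([0.5013, -0.0662, 0.1284], 0.5)]
pickle_jar [([0.3677, 0.0946, -0.0015], 0.65), ([0.4839, 0.132, -0.0001], 0.29)]
olive_jar [([0.4866, 0.1311, -0.001], 0.69)]
sauce_bottle [([0.6637, -0.3305, -0.0019], 0.74)]
food_tub [([0.5428, -0.3883, 0.0051], 0.67)]
```

View pics/scene0.png

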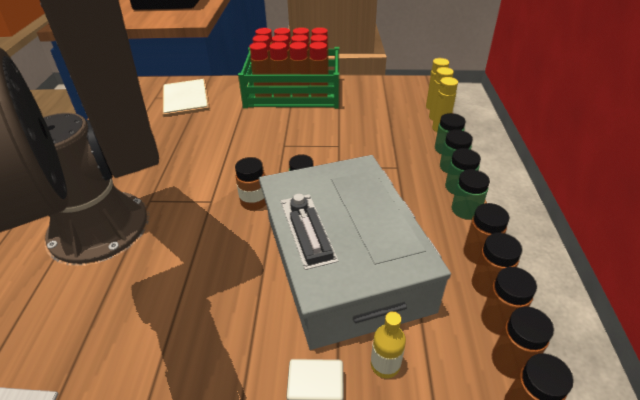

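View pics/top0.png

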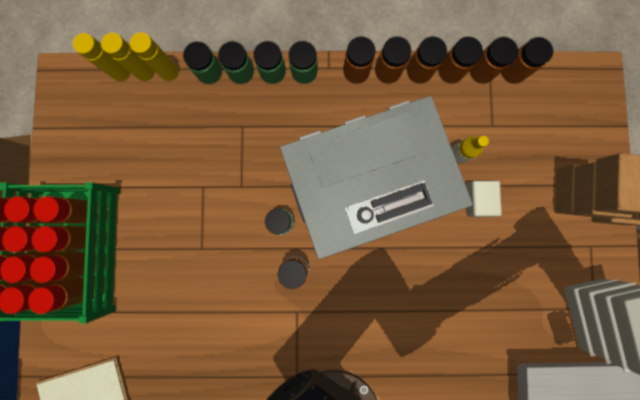

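```bash
cat > h.py <<'E'
import numpy as np,cv2
from scipy.spatial.transform import Rotation as Ro
from plant import r
def pose():
    s=r.get_state();return np.array(s["tcp_pos"]),Ro.from_euler("xyz",s["eef_rot"],degrees=True),s
def plan(tip,yaw,depth=.178):
    "units in tool frame from now to tool-down pose with point 'depth' ahead at tip"
    p,R,s=pose();T=Ro.from_euler("xyz",[180,0,yaw],degrees=True)
    g=np.array(tip)+[0,0,depth]
    print("shift now-frame",(R.inv().apply(g-p)/.05).round(2),"shift target-frame",(T.inv().apply(g-p)/.05).round(2),
      "rot",((R.inv()*T).as_rotvec(degrees=True)/6).round(2),"t",round(s["time_s"],2),"F",s["contact_force"].round(1))
def ray(c,uv,z):
    K=c["camera_matrix"];n=cv2.undistortPoints(np.array(uv,float).reshape(-1,1,2),K,np.array(c["D"],float)).reshape(-1,2)
    P=c["pose"];d=np.c_[n,np.ones(len(n))]@P[:3,:3].T;o=P[:3,3]
    return o+d*((z-o[2])/d[:,2])[:,None]
E
python3 - <<'E'
from h import *
c=r.capture("top")
q=ray(c,[(320,258),(471,207),(432,97),(282,147)],.128);print(q.round(4))
a=lambda v:np.degrees(np.arctan2(v[1],v[0]))
print("yaw",a(q[0]-q[1])-90,a(q[3]-q[2])-90,a(q[2]-q[1]),a(q[3]-q[0]))
# rigid fit of pose to marks
m=np.array([[.5915,-.0943],[.528,-.148],[.526,-.1494],[.5022,-.0658]]);l=np.array([[0,0],[-.08,-.03],[-.08,-.03],[-.08,.055]])
A=m-m.mean(0);B=l-l.mean(0);H=B.T@A;th=np.arctan2(H[0,1]-H[1,0],H[0,0]+H[1,1])
Rm=np.array([[np.cos(th),-np.sin(th)],[np.sin(th),np.cos(th)]]);t=m.mean(0)-Rm@l.mean(0)
print(np.degrees(th),t,"fit",(l@Rm.T+t).round(4))
# lid front/back from corners
L=lambda x,y:Rm@[x,y]+t
print("corner pred",[L(x,y).round(4) for x,y in((-.139,.185),(-.139,-.185),(.13,-.185),(.13,.185))])
plan([*L(-.08,.055),.128+.075],-90+np.degrees(th))
E
```

```text
[[ 0.4043  0.0289  0.128 ]
 [ 0.5152 -0.3115  0.128 ]
 [ 0.7699 -0.2316  0.128 ]
 [ 0.6541  0.1138  0.128 ]]
yaw 18.052759164270853 18.526782710451002 17.41886287828772 18.76171082220631
17.797760038589033 [ 0.59367141 -0.09484534] fit [[ 0.5937 -0.0948]
 [ 0.5267 -0.1479]
 [ 0.5267 -0.1479]
 [ 0.5007 -0.0669]]
corner pred [array([0.4048, 0.0388]), array([ 0.5179, -0.3135]), array([ 0.774 , -0.2313]), array([0.6609, 0.121 ])]
shift now-frame [-9.28  9.5   0.47] shift target-frame [-9.16 -9.62  0.47] rot [  0.     0.   -15.35] t 0.95 F [-0.4  0.4 -0.5]
```

>>> {"api": "send_rows", "payload": {
  "xyz": [
    [-0.66,0.68,0],
    [-0.66,0.68,0],
    [-0.66,0.68,0],
    [-0.66,0.68,0],
    [-0.66,0.68,0],
    [-0.66,0.68,0],
    [-0.66,0.68,0],
    [-0.66,0.68,0]
  ],
  "angular": [
    [0,0,0],
    [0,0,0],
    [0,0,0],
    [0,0,0],
    [0,0,0],
    [0,0,0],
    [0,0,0],
    [0,0,0]
  ],
  "grip": [0,0,0,0,0,0,0,0],
  "grip_force": 20
}}

```text
time_s: 1.75
tcp_pos: [0.3636, -0.3148, 0.4051]
eef_rot: [-180.0, 0.0, -164.3]
contact_force: [1.3, 0.4, 0.2]
gripper_width: 0.0291
```

>>> {"api": "send_rows", "payload": {
  "xyz": [
    [-0.66,0.68,0],
    [-0.66,0.68,0],
    [-0.66,0.68,0],
    [-0.66,0.68,0],
    [-0.66,0.68,0],
    [0,0,0],
    [0,0,0],
    [0,0,0]
  ],
  "angular": [
    [0,0,0],
    [0,0,0],
    [0,0,0],
    [0,0,0],
    [0,0,0],
    [0,0,-1],
    [0,0,-1],
    [0,0,-1]
  ],
  "grip": [0,0,0,0,0,0,0,0]
}}

```text
time_s: 2.55
tcp_pos: [0.4762, -0.1076, 0.4047]
eef_rot: [-180.0, 0.0, -146.0]
contact_force: [0.7, -0.3, -0.4]
gripper_width: 0.0004
```

>>> {"api": "send_rows", "payload": {
  "xyz": [
    [0,0,0],
    [0,0,0],
    [0,0,0],
    [0,0,0],
    [0,0,0],
    [0,0,0],
    [0,0,0],
    [0,0,0]
  ],
  "angular": [
    [0,0,-1],
    [0,0,-1],
    [0,0,-1],
    [0,0,-1],
    [0,0,-1],
    [0,0,-1],
    [0,0,-1],
    [0,0,-1]
  ],
  "grip": [0,0,0,0,0,0,0,0]
}}

```text
time_s: 3.35
tcp_pos: [0.4759, -0.1083, 0.4048]
eef_rot: [-180.0, 0.0, -98.1]
contact_force: [0.7, -0.3, -0.2]
gripper_width: 0.0004
```

>>> {"api": "send_rows", "payload": {
  "xyz": [
    [0,0,0],
    [0,0,0],
    [0,0,0],
    [0,0,0],
    [0,0,0],
    [0,0,0]
  ],
  "angular": [
    [0,0,-1],
    [0,0,-1],
    [0,0,-1],
    [0,0,-1],
    [0,0,-0.3],
    [0,0,0]
  ],
  "grip": [0,0,0,0,0,0]
}}

```text
time_s: 3.95
tcp_pos: [0.4759, -0.1083, 0.4048]
eef_rot: [-180.0, -0.0, -72.5]
contact_force: [0.6, 0.1, 0.2]
gripper_width: 0.0007
```

```bash
python3 - <<'E'
from h import *
print(pose()[2]["tcp_pos"],pose()[2]["eef_rot"],pose()[2]["joints"])
plan([.500,-.068,.128+.055],-72)
c=r.capture("scene");
cv2.imwrite("pics/s1.png",cv2.resize(c["img"][100:300,200:460,::-1],None,fx=3,fy=3))
print(r.mark_of("release_collar","scene")[:1])
E
```

```text
[ 0.47594552 -0.10831921  0.40480099] [-1.79982359e+02 -2.18840140e-03 -7.24932552e+01] [ 1.03160972e+01  2.68632938e+00 -2.21870477e+01 -4.07206633e-05
 -6.51088469e+01  7.19066508e+00]
shift now-frame [-0.62 -0.7   0.88] shift target-frame [-0.62 -0.71  0.88] rot [-0.   -0.   -0.08] t 3.95 F [0.6 0.1 0.2]
[{'at': [0.5039, -0.0643, 0.1278], 'conf': 0.76}]
```

View pics/s1.png

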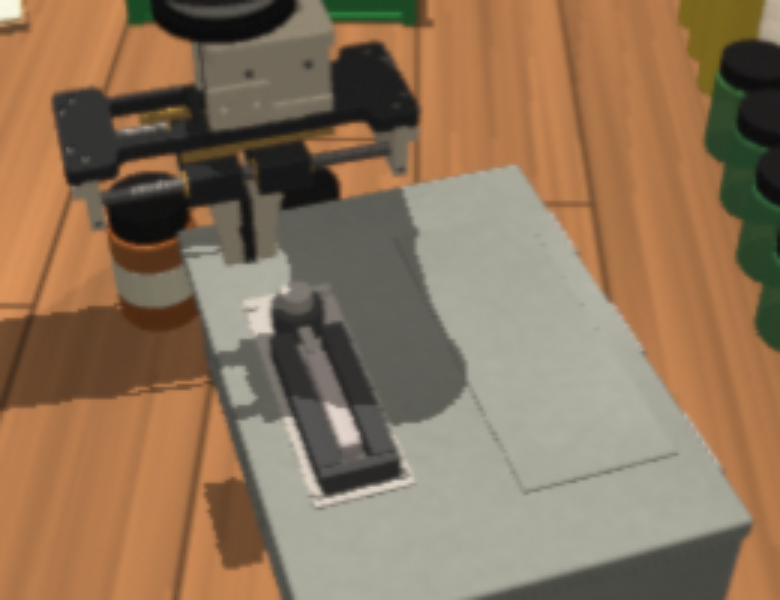

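>>> {"api": "send_rows", "payload": {
  "xyz": [
    [-0.32,-0.38,0],
    [-0.31,-0.37,0],
    [0,0,0.45],
    [0,0,0.43],
    [0,0,0]
  ],
  "angular": [
    [0,0,-0.08],
    [0,0,0],
    [0,0,0],
    [0,0,0],
    [0,0,0]
  ],
  "grip": [0,0,0,0,0]
}}

```text
time_s: 4.55
tcp_pos: [0.5012, -0.0668, 0.3581]
eef_rot: [179.7, 0.1, -72.1]
contact_force: [-0.9, -0.7, 0.4]
gripper_width: 0.0006
```

```bash
python3 - <<'E'
from h import *
plan([.502,-.067,.128+.055],-72)
for n in("scene","top"):
    c=r.capture(n);print(r.mark_of("release_collar",n)[:1])
    if n=="scene": cv2.imwrite("pics/s2.png",cv2.resize(c["img"][150:270,240:400,::-1],None,fx=4,fy=4))
E
```

```text
shift now-frame [ 0.01 -0.01 -0.06] shift target-frame [ 0.01 -0.01 -0.06] rot [ 0.05  0.01 -0.02] t 4.55 F [-0.9 -0.7  0.4]
[{'at': [0.5054, -0.066, 0.1264], 'conf': 0.67}]
[]
```

View pics/s2.png

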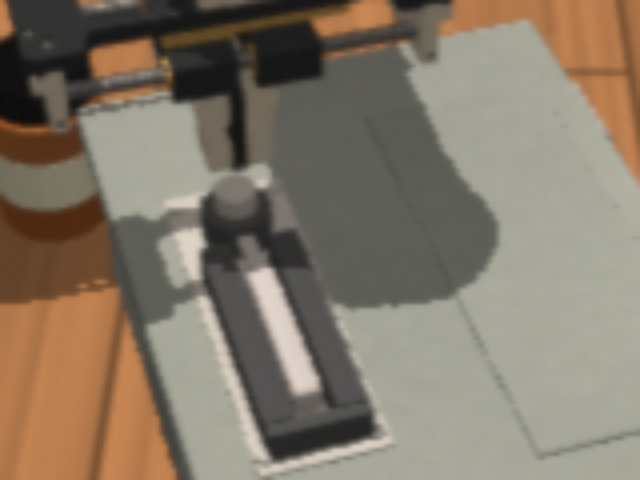

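>>> {"api": "send_rows", "payload": {
  "xyz": [
    [0,0,0.04],
    [0,0,0.04],
    [0,0,0.04],
    [0,0,0.04],
    [0,0,0],
    [0,0,0]
  ],
  "angular": [
    [0,0,0],
    [0,0,0],
    [0,0,0],
    [0,0,0],
    [0,0,0],
    [0,0,0]
  ],
  "grip": [0,0,0,0,0,0]
}}

```text
time_s: 5.35
tcp_pos: [0.5021, -0.0669, 0.3526]
eef_rot: [180.0, -0.0, -72.0]
contact_force: [0.2, -0.9, -0.4]
gripper_width: 0.0009
```

>>> {"api": "send_rows", "payload": {
  "xyz": [
    [0,0,0.04],
    [0,0,0.04],
    [0,0,0],
    [0,0,0]
  ],
  "angular": [
    [0,0,0],
    [0,0,0],
    [0,0,0],
    [0,0,0]
  ],
  "grip": [0,0,0,0]
}}

```text
time_s: 5.75
tcp_pos: [0.5021, -0.0669, 0.3486]
eef_rot: [180.0, -0.0, -72.0]
contact_force: [-0.4, -0.1, -0.8]
gripper_width: 0.0002
```

>>> {"api": "send_rows", "payload": {
  "xyz": [
    [0,0,0.03],
    [0,0,0.03],
    [0,0,0],
    [0,0,0]
  ],
  "angular": [
    [0,0,0],
    [0,0,0],
    [0,0,0],
    [0,0,0]
  ],
  "grip": [0,0,0,0]
}}

```text
time_s: 6.15
tcp_pos: [0.5021, -0.0669, 0.3456]
eef_rot: [180.0, -0.0, -72.0]
contact_force: [-0.2, 0.5, -0.3]
gripper_width: 0.0003
```

>>> {"api": "send_rows", "payload": {
  "xyz": [
    [0,0,0.03],
    [0,0,0.03],
    [0,0,0],
    [0,0,0]
  ],
  "angular": [
    [0,0,0],
    [0,0,0],
    [0,0,0],
    [0,0,0]
  ],
  "grip": [0,0,0,0]
}}

```text
time_s: 6.55
tcp_pos: [0.5021, -0.0669, 0.3426]
eef_rot: [180.0, 0.0, -72.0]
contact_force: [0.1, 0.1, -0.2]
gripper_width: 0.0004
```

>>> {"api": "send_rows", "payload": {
  "xyz": [
    [0,0,0.03],
    [0,0,0.03],
    [0,0,0],
    [0,0,0]
  ],
  "angular": [
    [0,0,0],
    [0,0,0],
    [0,0,0],
    [0,0,0]
  ],
  "grip": [0,0,0,0]
}}

```text
time_s: 6.95
tcp_pos: [0.5022, -0.0669, 0.3398]
eef_rot: [-180.0, -0.0, -72.0]
contact_force: [-0.5, 0.9, 2.3]
gripper_width: 0.0005
```

>>> {"api": "send_rows", "payload": {
  "xyz": [
    [0,0,0.02],
    [0,0,0.02],
    [0,0,0.02],
    [0,0,0],
    [0,0,0]
  ],
  "angular": [
    [0,0,0],
    [0,0,0],
    [0,0,0],
    [0,0,0],
    [0,0,0]
  ],
  "grip": [0,0,0,0,0]
}}

```text
time_s: 7.45
tcp_pos: [0.5022, -0.0669, 0.3373]
eef_rot: [-180.0, -0.0, -72.0]
contact_force: [-1.9, 1.0, 7.3]
gripper_width: 0.0003
```

>>> {"api": "send_rows", "payload": {
  "xyz": [
    [0,0,0.02],
    [0,0,0.01],
    [0,0,0],
    [0,0,0]
  ],
  "angular": [
    [0,0,0],
    [0,0,0],
    [0,0,0],
    [0,0,0]
  ],
  "grip": [0,0,0,0]
}}

```text
time_s: 7.85
tcp_pos: [0.5022, -0.0669, 0.3359]
eef_rot: [-180.0, -0.0, -72.0]
contact_force: [-2.2, 2.0, 8.2]
gripper_width: 0.0003
```

```bash
python3 - <<'E'
from h import *
c=r.capture("scene");print(r.mark_of("handle_bar","scene")[:1])
cv2.imwrite("pics/s3.png",cv2.resize(c["img"][150:270,240:400,::-1],None,fx=4,fy=4))
E
```

```text
[{'at': [0.526, -0.1484, 0.1377], 'conf': 0.82}]
```

View pics/s3.png

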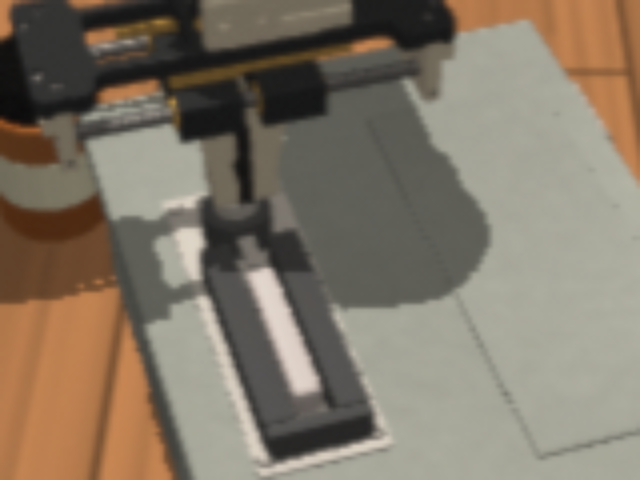

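>>> {"api": "send_rows", "payload": {
  "xyz": [
    [0,0,0.02],
    [0,0,0.01],
    [0,0,0],
    [0,0,0]
  ],
  "angular": [
    [0,0,0],
    [0,0,0],
    [0,0,0],
    [0,0,0]
  ],
  "grip": [0,0,0,0]
}}

```text
time_s: 8.35
tcp_pos: [0.5022, -0.0669, 0.3343]
eef_rot: [-180.0, -0.0, -72.0]
contact_force: [-3.4, 1.4, 7.5]
gripper_width: 0.0007
```

```bash
python3 - <<'E'
from h import *
c=r.capture("scene");print(r.mark_of("handle_bar","scene")[:1])
E
```

```text
[{'at': [0.5246, -0.1505, 0.1744], 'conf': 0.77}]
```

>>> {"api": "send_rows", "payload": {
  "xyz": [
    [0,0,-0.3],
    [0,0,-0.5],
    [0,0,-0.5],
    [0.57,0.02,0],
    [0.57,0.02,0],
    [0.57,0.02,0],
    [0,0,0],
    [0,0,0]
  ],
  "angular": [
    [0,0,0],
    [0,0,0],
    [0,0,0],
    [0,0,0],
    [0,0,0],
    [0,0,0],
    [0,0,0],
    [0,0,0]
  ],
  "grip": [0,0,0,50,50,50,50,50]
}}

```text
time_s: 9.25
tcp_pos: [0.5256, -0.1496, 0.3981]
eef_rot: [180.0, 0.0, -72.1]
contact_force: [-0.7, -0.0, 0.3]
gripper_width: 0.035
```

```bash
python3 - <<'E'
from h import *
for n in("scene","top"):
    c=r.capture(n);print(r.mark_of("handle_bar",n)[:1],r.mark_of("latch_plate",n)[:1])
    if n=="scene": cv2.imwrite("pics/s4.png",cv2.resize(c["img"][130:290,220:420,::-1],None,fx=4,fy=3.75))
plan([.526,-.149,.128+.046],-72,.159)
E
```

```text
[{'at': [0.5257, -0.1441, 0.1742], 'conf': 0.92}] [{'at': [0.5228, -0.1487, 0.1266], 'conf': 0.65}]
[] []
shift now-frame [ 0.01 -0.    1.32] shift target-frame [ 0.01 -0.01  1.32] rot [-0. -0.  0.] t 9.55 F [-0.5 -0.2 -0.5]
```

View pics/s4.png

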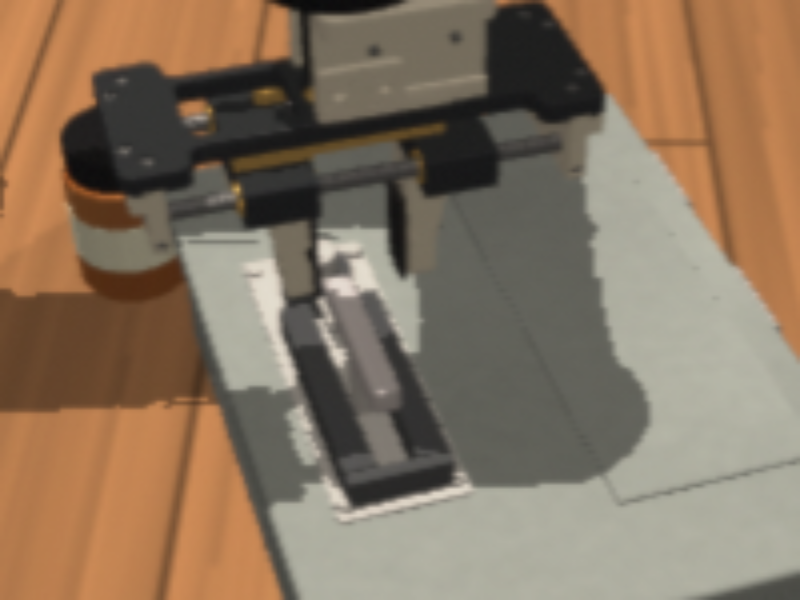

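>>> {"api": "send_rows", "payload": {
  "xyz": [
    [0,0,0.4],
    [0,0,0.4],
    [0,0,0.3],
    [0,0,0.22],
    [0,0,0]
  ],
  "angular": [
    [0,0,0],
    [0,0,0],
    [0,0,0],
    [0,0,0],
    [0,0,0]
  ],
  "grip": [50,50,50,50,50]
}}

```text
time_s: 10.05
tcp_pos: [0.5252, -0.1488, 0.3314]
eef_rot: [179.9, 0.0, -72.0]
contact_force: [0.5, 0.0, 0.4]
gripper_width: 0.05
```

>>> {"api": "send_rows", "payload": {
  "xyz": [
    [0,0,0],
    [0,0,0],
    [0,0,0],
    [0,0,0],
    [0,0,0],
    [0,0,0]
  ],
  "angular": [
    [0,0,0],
    [0,0,0],
    [0,0,0],
    [0,0,0],
    [0,0,0],
    [0,0,0]
  ],
  "grip": [10,10,10,10,10,10],
  "grip_force": 20
}}

```text
time_s: 10.65
tcp_pos: [0.5262, -0.149, 0.3331]
eef_rot: [-179.9, -0.0, -72.0]
contact_force: [1.7, 1.5, 1.1]
gripper_width: 0.0139
```

>>> {"api": "send_rows", "payload": {
  "xyz": [
    [0,0,0],
    [0,0,0],
    [0,0,0],
    [0,0,0],
    [0,0,0]
  ],
  "angular": [
    [0,0,-0.6],
    [0,0,-0.8],
    [0,0,-0.8],
    [0,0,-0.8],
    [0,0,0]
  ],
  "grip": [10,10,10,10,10]
}}

```text
time_s: 11.15
tcp_pos: [0.5262, -0.149, 0.333]
eef_rot: [-179.9, -0.1, -54.0]
contact_force: [3.3, 1.9, 1.3]
gripper_width: 0.0143
```

>>> {"api": "send_rows", "payload": {
  "xyz": [
    [0,0,0],
    [0,0,0],
    [0,0,0],
    [0,0,0],
    [0,0,0],
    [0,0,0],
    [0,0,0]
  ],
  "angular": [
    [0,0,-1],
    [0,0,-1],
    [0,0,-1],
    [0,0,-1],
    [0,0,-1],
    [0,0,-1],
    [0,0,0]
  ],
  "grip": [10,10,10,10,10,10,10]
}}

```text
time_s: 11.85
tcp_pos: [0.5263, -0.1489, 0.3331]
eef_rot: [-179.9, -0.1, -18.1]
contact_force: [4.9, 3.2, 1.1]
gripper_width: 0.0138
```

>>> {"api": "send_rows", "payload": {
  "xyz": [
    [0,0,0],
    [0,0,0],
    [0,0,0],
    [0,0,0],
    [0,0,0],
    [0,0,0],
    [0,0,0],
    [0,0,0]
  ],
  "angular": [
    [0,0,-1],
    [0,0,-1],
    [0,0,-1],
    [0,0,-1],
    [0,0,-1],
    [0,0,-0.7],
    [0,0,0],
    [0,0,0]
  ],
  "grip": [10,10,10,10,10,10,10,10]
}}

```text
time_s: 12.65
tcp_pos: [0.5264, -0.1487, 0.3331]
eef_rot: [180.0, -0.1, 15.9]
contact_force: [3.8, 3.9, 1.2]
gripper_width: 0.0141
```

```bash
python3 - <<'E'
from h import *
c=r.capture("scene");print(r.mark_of("handle_bar","scene")[:1])
cv2.imwrite("pics/s5.png",cv2.resize(c["img"][130:290,220:420,::-1],None,fx=4,fy=3.75))
p,R,s=pose();print(p,s["eef_rot"],s["joints"].round(1),s["contact_force"],s["moment"])
# hinge motion in tool frame: hinge point/axis
yaw=np.radians(18.);M=Ro.from_euler("z",18,degrees=True)
h=np.array([.526,-.149,0.])+M.apply([.21,.03,.110]);ax=M.apply([0,1,0])  # +rot about y lifts front (-x side)
for d in(3.,):
    step=Ro.from_rotvec(np.radians(d)*ax)
    dp=step.apply(p-h)+h-p
    print(h,ax,"xyz",(R.inv().apply(dp)/.05).round(3),"ang",(R.inv().apply(d*ax)/6).round(3))
E
```

```text
[]
[ 0.52636914 -0.14869432  0.33307891] [ 1.79996859e+02 -1.32310227e-01  1.58933391e+01] [  4.7  11.9 -21.4  -0.  -56.6 101.2] [3.48926394 3.36283575 0.97123574] [ 1.51966622 -1.29252161 -0.00896212]
[ 0.71645136 -0.05557474  0.11      ] [-0.30901699  0.95105652  0.        ] xyz [ 0.24  -0.009 -0.213] ang [-0.018 -0.5   -0.   ]
```

View pics/s5.png

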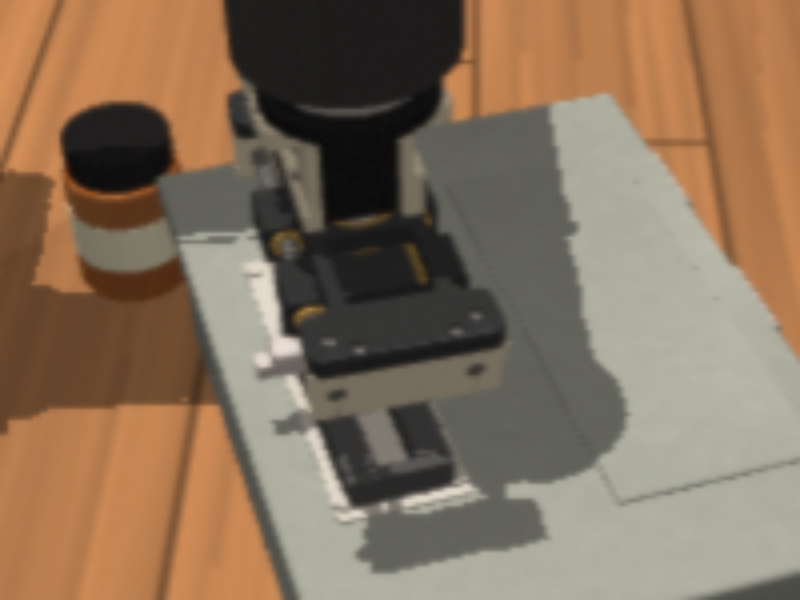

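>>> {"api": "send_rows", "payload": {
  "xyz": [
    [0,0,0],
    [0.12,0,-0.107],
    [0.12,0,-0.107],
    [0.12,0,-0.107],
    [0.12,0,-0.107],
    [0,0,0]
  ],
  "angular": [
    [0,0,0],
    [0,-0.25,0],
    [0,-0.25,0],
    [0,-0.25,0],
    [0,-0.25,0],
    [0,0,0]
  ],
  "grip": [10,10,10,10,10,10],
  "grip_force": 40
}}

```text
time_s: 13.35
tcp_pos: [0.5501, -0.1417, 0.3526]
eef_rot: [-180.0, 6.1, 15.9]
contact_force: [2.7, 3.8, -0.1]
gripper_width: 0.0132
```

>>> {"api": "send_rows", "payload": {
  "xyz": [
    [0.12,0,-0.107],
    [0.12,0,-0.107],
    [0.12,0,-0.107],
    [0.12,0,-0.107],
    [0,0,0]
  ],
  "angular": [
    [0,-0.25,0],
    [0,-0.25,0],
    [0,-0.25,0],
    [0,-0.25,0],
    [0,0,0]
  ],
  "grip": [10,10,10,10,10]
}}

```text
time_s: 13.85
tcp_pos: [0.5753, -0.1341, 0.3699]
eef_rot: [-180.0, 12.2, 16.0]
contact_force: [-0.0, 4.7, 1.2]
gripper_width: 0.0136
```

```bash
python3 - <<'E'
from h import *
c=r.capture("scene");print(r.mark_of("handle_bar","scene")[:1],r.mark_of("release_collar","scene")[:1])
cv2.imwrite("pics/s6.png",cv2.resize(c["img"][90:330,200:500,::-1],None,fx=2.66,fy=2.5))
p,R,s=pose();print(p,s["eef_rot"],"bar expected",p+R.apply([0,0,.159]))
E
```

```text
[{'at': [0.3694, 0.0978, -0.0003], 'conf': 0.59}] [{'at': [0.5152, -0.0638, 0.1688], 'conf': 0.62}]
[ 0.57494956 -0.13428425  0.37009684] [-179.96837608   12.0214533    15.94960011] bar expected [ 0.54308411 -0.14329992  0.21458378]
```

View pics/s6.png

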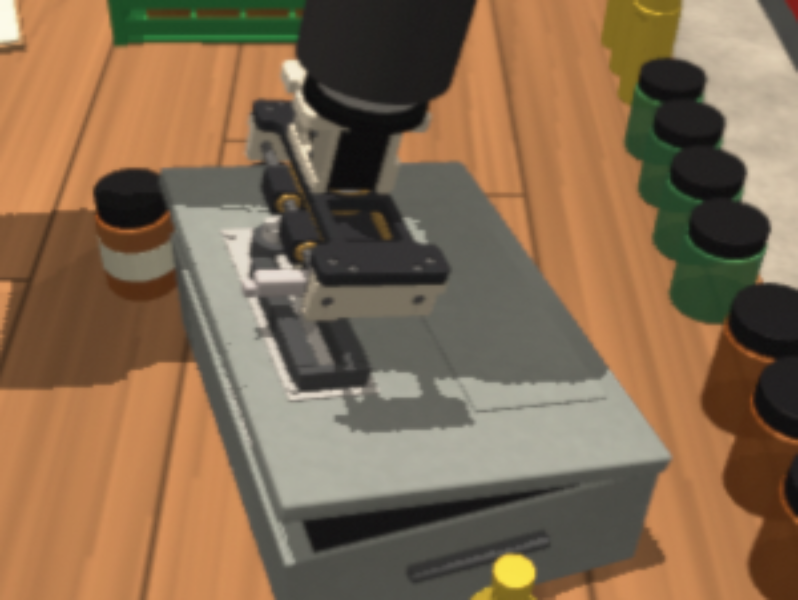

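Lid rises with the tool (gap at the side, crop (320,530); collar mark up 41 mm, about 12°). Carrying on to about 30°.

>>> {"api": "send_rows", "payload": {
  "xyz": [
    [0.18,0,-0.16],
    [0.18,0,-0.16],
    [0.18,0,-0.16],
    [0.18,0,-0.16],
    [0.18,0,-0.16],
    [0,0,0]
  ],
  "angular": [
    [0,-0.375,0],
    [0,-0.375,0],
    [0,-0.375,0],
    [0,-0.375,0],
    [0,-0.375,0],
    [0,0,0]
  ],
  "grip": [10,10,10,10,10,10]
}}

```text
time_s: 14.6
tcp_pos: [0.6272, -0.1185, 0.395]
eef_rot: [-179.9, 23.6, 16.0]
contact_force: [-5.3, 7.7, 3.2]
gripper_width: 0.0137
```

>>> {"api": "send_rows", "payload": {
  "xyz": [
    [0.18,0,-0.16],
    [0.18,0,-0.16],
    [0.12,0,-0.107],
    [0.06,0,-0.053],
    [0,0,0],
    [0,0,0],
    [0,0,0]
  ],
  "angular": [
    [0,-0.375,0],
    [0,-0.375,0],
    [0,-0.25,0],
    [0,-0.125,0],
    [0,0,0],
    [0,0,0],
    [0,0,0]
  ],
  "grip": [10,10,10,10,10,10,10]
}}

```text
time_s: 15.3
tcp_pos: [0.6592, -0.1088, 0.4052]
eef_rot: [-179.9, 30.3, 16.0]
contact_force: [-8.0, 11.1, 1.8]
gripper_width: 0.0137
```

```bash
python3 - <<'E'
from h import *
c=r.capture("scene");print(r.mark_of("handle_bar","scene")[:1],r.mark_of("release_collar","scene")[:1])
p,R,s=pose();print(p,s["eef_rot"],s["joints"].round(1),"bar expected",p+R.apply([0,0,.159]))
E
```

```text
[{'at': [0.5786, -0.1306, 0.2654], 'conf': 0.88}] [{'at': [0.5375, -0.056, 0.2283], 'conf': 0.81}]
[ 0.65916336 -0.10876226  0.40515136] [-179.85725664   30.26561092   16.02746235] [   8.4   29.4    9.7    3.7 -100.3   97.2] bar expected [ 0.58203174 -0.13050727  0.26782377]
```

>>> {"api": "send_rows", "payload": {
  "xyz": [
    [0,0,0],
    [0,0,0],
    [0,0,0],
    [0,0,0],
    [0,0,-0.2],
    [0,0,-0.5],
    [0,0,-0.5],
    [0,0,-0.5]
  ],
  "angular": [
    [0,0,0],
    [0,0,0],
    [0,0,0],
    [0,0,0],
    [0,0,0],
    [0,0,0],
    [0,0,0],
    [0,0,0]
  ],
  "grip": [40,40,40,40,40,40,40,40]
}}

```text
time_s: 16.25
tcp_pos: [0.7022, -0.0981, 0.4816]
eef_rot: [180.0, 30.0, 16.1]
contact_force: [-0.5, 0.1, -0.1]
gripper_width: 0.0399
```

>>> {"api": "send_rows", "payload": {
  "xyz": [
    [0,0,-0.5],
    [0,0,-0.3],
    [0,0,0],
    [0,0,0],
    [0,0,0]
  ],
  "angular": [
    [0,0,0],
    [0,0,0],
    [0,0,0],
    [0,0,0],
    [0,0,0]
  ],
  "grip": [40,40,40,40,40]
}}

```text
time_s: 16.75
tcp_pos: [0.7207, -0.0927, 0.5137]
eef_rot: [-180.0, 30.1, 16.2]
contact_force: [0.8, 0.6, -1.0]
gripper_width: 0.0397
```

```bash
python3 - <<'E'
from h import *
for n in("scene","top"):
    c=r.capture(n)
    for t in("handle_bar","release_collar","latch_plate","pickle_jar","olive_jar","sauce_bottle","food_tub"):print(n,t,[np.round(d["at"],3) for d in r.mark_of(t,n)[:1]])
    if n=="scene":cv2.imwrite("pics/s7.png",cv2.resize(c["img"][50:350,180:520,::-1],None,fx=2.3,fy=2))
p,R,s=pose();print(p,s["eef_rot"],s["contact_force"],s["time_s"])
E
```

```text
scene handle_bar [array([ 0.581, -0.128,  0.266])]
scene release_collar [array([ 0.557, -0.137,  0.229])]
scene latch_plate [array([ 0.559, -0.141,  0.231])]
scene pickle_jar [array([0.368, 0.096, 0.   ])]
scene olive_jar [array([ 0.545, -0.383, -0.003])]
scene sauce_bottle [array([ 0.665, -0.335,  0.002])]
scene food_tub [array([ 0.546, -0.385, -0.003])]
top handle_bar [array([ 0.583, -0.132,  0.266])]
top release_collar [array([ 0.533, -0.052,  0.227])]
top latch_plate []
top pickle_jar []
top olive_jar []
top sauce_bottle [array([ 0.662, -0.329,  0.   ])]
top food_tub [array([ 0.544, -0.386,  0.004])]
[ 0.72087538 -0.09257124  0.51453478] [179.99978822  29.99995886  16.16689146] [ 0.12692493 -0.96464978  0.28313116] 17.55
```

View pics/s7.png

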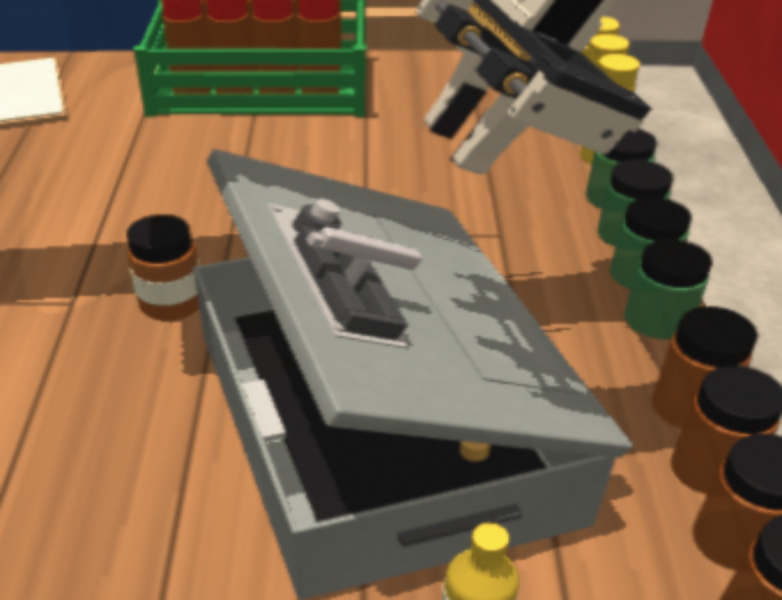

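The lid stands open and the handle's bar (crop (360,245)) lies across the slot. The gripper is clear, so I'm handing in.

```bash
python3 -c "
from plant import r
print(r.close_job())"
```

```text
the job is handed in; nothing more can be done
None
```

The chest is open and handed in at about 17.6 s of the 54 s. No verdict was reported.

- **Button:** I pressed it in small steps, with at most about 8 N read upward at the wrist. The handle popped out, with its bar measured 46 mm above the lid.
- **Handle:** I gripped the bar and turned it about 88° counter-clockwise by the tool angle.
- **Lid:** I raised it on the hinge arc to about 30° (0.52 rad), let go and backed off about 125 mm.

**Last checks:** After release the bar was still at z ≈ 0.266 m, the same as before letting go, so the lid stands by itself. The wrist force was about zero and the picture shows the gripper clear of everything.

**Bystanders:** The pickle jar, bottle and tub were found within about 5 mm of their start.

**Checks that failed or disagreed:**
- The olive jar was not re-checked at the end. The scene camera's "olive_jar" was the tub misnamed, and the top view missed it. The arm never went near it.
- The scene camera's last collar mark lay on the latch plate, but the top camera's mark was consistent with the open lid.

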